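Fit the matching disc to the strip winder and lock it in

TASK

Pick out the lilac disc whose holes match the three studs on the strip winder and seat it fully home, flat on the stud plate. Then, with the red catch drawn back, swing the yellow keeper arm over the disc as far as it goes. Leave the catch drawn back and all the other things where they are.

Things in the scene. Friction and masses are not known exactly. Their poses are not given: they have to be found in the camera images.
- disc_a: Lilac disc, 120 mm across, 8 mm thick, lying flat; a dark plum grip bar stands on its middle, 36 mm long along the disc's x, 18 mm wide along y, its top 42 mm above the underside. Origin: centre of the underside, z up. THREE dark-rimmed 15 mm through holes, centres on a circle of 42 mm radius at 0, 120 and 240 degrees from its x. 0.1 to 0.25 kg.
- disc_b: Lilac disc, 120 mm across, 8 mm thick, lying flat; a dark plum grip bar stands on its middle, 36 mm long along the disc's x, 18 mm wide along y, its top 42 mm above the underside. Origin: centre of the underside, z up. FOUR dark-rimmed 15 mm through holes, centres on a circle of 42 mm radius at 0, 90, 180 and 270 degrees from its x.
- disc_c: Lilac disc, 120 mm across, 8 mm thick, lying flat; a dark plum grip bar stands on its middle, 36 mm long along the disc's x, 18 mm wide along y, its top 42 mm above the underside. Origin: centre of the underside, z up. THREE dark-rimmed 15 mm through holes, centres on a small circle of 28 mm radius at 0, 120 and 240 degrees from its x.
- winder: The strip winder, fixed to the desk, its yaw varies. Origin: on the desk under the axis of its round stud plate; z up. Grey base 30 mm high, x -75 to +125, y -135 to +75 mm; a small crank sticks out low on its +y side, to y +150. On the base: the stud plate, the yellow keeper arm (pivot at x +95, y 0) and the red catch.
- seat (a point): Centre of the round steel stud plate's top, 45 mm above the desk; axes as the winder's. The plate is 124 mm across. Three dark upright studs, 11 mm thick with tapered tips, rise 14 mm from it, on a circle of 42 mm radius at 60, 180 and 300 degrees from x. A matching disc goes down over them and lies flat on the plate, its origin here, the studs 6 mm proud of it.
- pivot (a point): Top of the keeper arm's vertical pivot, 75 mm above the desk, at winder x +95, y 0. The yellow arm is 22 mm wide, reaches 61 mm from here and lies 63 to 73 mm above the desk, with a rubber pad under its end down to 57 mm. Parked, it points along the winder's -y, beside the stud plate; closed, along -x, over the rim of the seated disc.
- keeper_knob (a point): Centre of the top of the upright round black knob on the keeper arm: 16 mm in diameter, 39 mm tall, its top 112 mm above the desk, its axis 48 mm from the pivot's.
- keeper (a joint): Angle of the keeper arm: 0 parked, grows as it swings clockwise seen from above, 1.57 at its end stop, closed over the disc. Light friction (0.06 N m); it stays where it is left. While the red catch is not drawn back the arm can turn only about 0.05.
- catch_tab (a point): Centre of the top of the red catch's upright tab, 95 mm above the desk. The tab is 16 mm along the winder's x and 22 mm along its y; joined to it on the +y side is a lower block (top 76 mm above the desk) that stands in the arm's way.
- catch (a joint): How far the red catch is drawn back, along the winder's -y: at 0 it blocks the keeper arm, at 0.030 (m) it is at its end stop; the arm is free from about 0.018. About 1.5 N of friction; it stays where it is left.
- bottle: Clear water bottle with a yellow cap, 68 mm across, 190 mm tall, standing; origin at the centre of its underside. Leave alone.
- tape: Green tape roll, lying, 90 mm across, 24 mm high; origin at the centre of its underside. Leave alone.
- eraser: Pale blue-green eraser, 60 x 26 x 16 mm; origin at the centre of its underside. Leave alone.
There are look-alikes about, which are no part of the job. Leave any brown or turquoise look-alike of the disc_a alone.

How it is judged (in metres and radians):
On the way, in this order (a step that is already met when the one before it is completed fails the run):
1. the matching disc lies flat on the stud plate, all studs through its holes, while the keeper arm is still parked (horizontal distance between disc_a and seat below 0.006 m and z of disc_a in the frame of seat between -0.003 and 0.003 m and angle between disc_a's own z axis and vertical below 0.04 rad and value of joint keeper below 0.3 rad), for 0.2 s.
2. the keeper arm is swung over the seated disc (horizontal distance between disc_a and seat below 0.006 m and z of disc_a in the frame of seat between -0.003 and 0.003 m and angle between disc_a's own z axis and vertical below 0.04 rad and value of joint keeper above 1.4 rad), for 0.2 s.
At the end, for the whole second after the job is handed in: The three-hole disc of the wide circle (disc_a) is at rest on the stud plate: its origin within 6 mm sideways and 3 mm in height of the seat, tilted less than 0.04 rad; the keeper arm is at more than 1.4 rad; the catch is drawn back more than 12 mm (all of step 2 and value of joint catch above 0.012 m and linear speed of disc_a below 0.02 m/s); the robot touches nothing.
It fails at once if one of the other two discs is moved more than 30 mm (distance of any of disc_b, disc_c from where it was at the start of the episode above 0.03 m).
It fails at once if the bottle, tape roll or eraser is moved more than 30 mm (distance of any of bottle, tape, eraser from where it was at the start of the episode above 0.03 m).
It also fails if it takes over 58 s, if anything falls off the work surface, if the arm or the gripper's body presses on something with over 40 N, if the wrist force passes 120 N, or if a joint passes its speed limit or range.

ROBOT

A 7-joint arm with a two-finger parallel gripper is mounted at the origin on the work surface. World frame = base frame: x ahead of the robot, y to its left, z up, the work surface at z = 0. Lengths are in mm, angles in degrees, forces in N, time in s.
With the tool pointing down it reaches from about 400 to 875 mm from the base axis. Payload 4.4 kg.
Tool frame: the origin (TCP) lies between the finger pads; the fingertips stand 25 mm ahead of it and the grasp point (between the pads) lies 6 mm ahead of it; z points along the fingers, y is the direction in which the jaws open and shut (so a half turn about z gives the same grasp; the last joint's range is limited). The gripper opens to 85 mm and grips with 20 to 120 N. Pads are 22 mm wide; open, the fingers measure 114 mm over their backs; the gripper's body (76 mm by 85 mm) begins 54 mm behind the grasp point. The pads swing forward as they close: fully open they stand 13 mm farther back than shut.
Start: joints at [64.985, 36.005, 2.206, 86.941, -1.547, 57.084, -1.146], TCP at [235.562, -605.828, 256.313] pointing down, gripper open.
Joint ranges: [-175.42, 175.42], [-21.48, 121.26], [-71.46, 75.88], [10.55, 141.38], [-63.04, 243.04], [13.31, 113.54], [-168.57, 168.57]. Speed limits (degrees/s): [147.25, 147.25, 180, 180, 180, 180, 180].

INTERFACE

Orientations are given as [roll, pitch, yaw] about the fixed x, y, z axes, in that order (R = Rz(yaw) Ry(pitch) Rx(roll)).
In Python, from plant import bot, eyes, job gives the robot as it stands.
- The arm moves only by the shell command python3 -m inch 'ROWS' [OPENING] [FORCE]. ROWS is JSON, a list of rows, each an object of numbers: "x", "y", "z": the shift along the tool's x, y, z in cm; "roll": the turn about the tool's z in rad. In form: [{"x": .., "y": .., "z": .., "roll": ..}, ...]. A call has 1 to 8 rows; each row shifts and turns the commanded pose from where the row before left it, along the tool's axes as they then stand; what a row does not reach is not made up. A row lasts 1/8 s, in which the tool goes at most 62.5 mm and 10.7 degrees, less where a joint would pass 70% of its speed; a pose out of reach is approached as far as the arm can. A call with a gripper value outside its range is refused whole. OPENING is the opening, from 0 (shut) to 1 (fully open), set as the call begins (- or left out, the last holds). The fingers move at their own pace and stop on an object; FORCE is the grip in N (left out, the last holds). Time passes only in rows, so rows that do not move let the fingers close. It gives the time, the measured TCP pose, the force and the opening at its end, in the units of the state.
- bot.get_state(): the state, without advancing time (a new reading comes with each control period).
- eyes.snapshot(name): name is "scene" or "top" or "wrist"; returns (picture, depth): 480x640x3 uint8, red, green, blue; 480x640 float32, mm along the optical axis (not along the pixel's ray), 0 where there is no reading.
- eyes.camera_model(name): a dict with "K" (3x3 intrinsics, pixels), "R" (3x3) and "t" (3): a world point X has camera coordinates R X + t; the wrist camera has in their place "tool_from_camera" (4x4, takes a point from camera to tool coordinates, whose origin is the TCP and whose axes are the flange's). Camera axes: x right, y down, z forward; pixel columns grow to the right and rows downward; lengths in mm; the calibration is good to about 2 mm. A picture is of the moment at which its call begins: read the wrist's pose just before it. camera_model takes no time and is no camera call.
- job.hand_in(): hands the job in, once; it reports no verdict.
The state is a dict: "time_s": time; "q": joint angles; "joint_velocities": joint speeds; "effort": joint torques, N m; "ee_pos": TCP position; "eef_rot": TCP orientation; "wrist_force": force on the tool from outside, world axes, zero at the start; "ft_torque": the same for the moment, N m; "width": finger opening in mm.
Only numpy, scipy, OpenCV 4.12 (cv2) and the standard library are available. Lean on these libraries where they do the work, as an engineer would, in place of code of your own. Each camera call takes 0.05 s, during which the arm holds its last target.

## Working session

There is one attempt and no reset: what is moved stays moved. The work goes in short steps, Python scripts to look and compute and a shell command to move; the robot and the scene stay as the last step left them, time stands still between calls to the robot, and variables do not carry over. Pictures are saved under pics/ and viewed, and the job is handed in when it is done.

```bash
ls; mkdir -p pics; python3 - <<'E'
from plant import bot,eyes,job
import cv2
print(bot.get_state())
for n in("scene","top","wrist"):
    p,d=eyes.snapshot(n); cv2.imwrite(f"pics/{n}0.png",p[:,:,::-1])
    import numpy as np; np.savez(f"{n}0.npz",p=p,d=d)
    print(n,{k:np.round(v,3).tolist() for k,v in eyes.camera_model(n).items()})
E
```

```text
pics
{'time_s': 0.0, 'q': array([64.98481716, 36.05842123,  2.2041254 , 86.99473061, -1.54860835,
       57.08263127, -1.14638205]), 'joint_velocities': array([ 0.03886797, -0.01791223, -0.08018285, -0.00257697, -0.02405328,
        0.04113385, -0.00245123]), 'effort': array([ 1.54872018e-04, -5.63395858e+01,  1.22634351e+00, -1.93446833e+01,
        1.10880670e-02,  1.04918561e-02, -6.51873094e-06]), 'ee_pos': array([ 235.35165862, -605.29651474,  255.40219999]), 'eef_rot': array([-1.79893937e+02,  9.02524866e-04,  2.12425376e+01]), 'wrist_force': array([-0.13948398,  0.07901061, -0.80390022]), 'ft_torque': array([ 0.0167275 , -0.01609379,  0.00256429]), 'width': 85.31769025151881}
scene {'K': [[433.085, 0.0, 315.867], [0.0, 433.085, 239.469], [0.0, 0.0, 1.0]], 'R': [[0.385, 0.923, -0.021], [0.494, -0.225, -0.84], [-0.78, 0.313, -0.542]], 't': [-243.425, -165.506, 1629.798]}
top {'K': [[550.31, 0.0, 319.63], [0.0, 550.31, 234.776], [0.0, 0.0, 1.0]], 'R': [[-0.009, -1.0, 0.017], [-0.993, 0.007, -0.114], [0.114, -0.018, -0.993]], 't': [39.279, 554.231, 1428.66]}
wrist {'K': [[335.266, 0.0, 310.75], [0.0, 335.266, 239.12], [0.0, 0.0, 1.0]], 'tool_from_camera': [[-0.001, -0.947, -0.322, 83.226], [1.0, -0.002, 0.0, -0.771], [-0.001, -0.322, 0.947, -117.625], [0.0, 0.0, 0.0, 1.0]]}
```

View pics/top0.png

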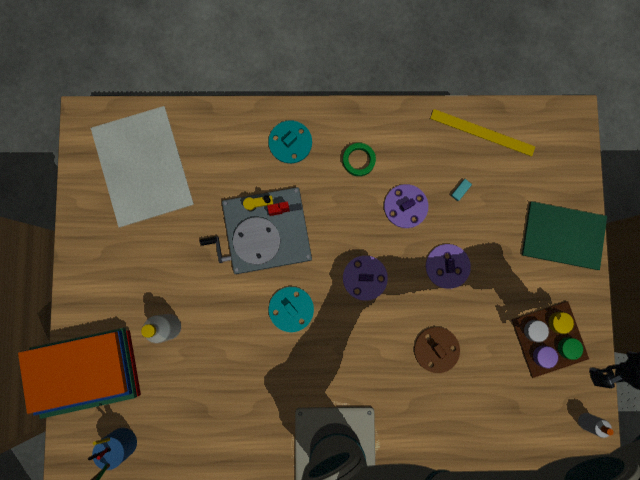

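View pics/scene0.png

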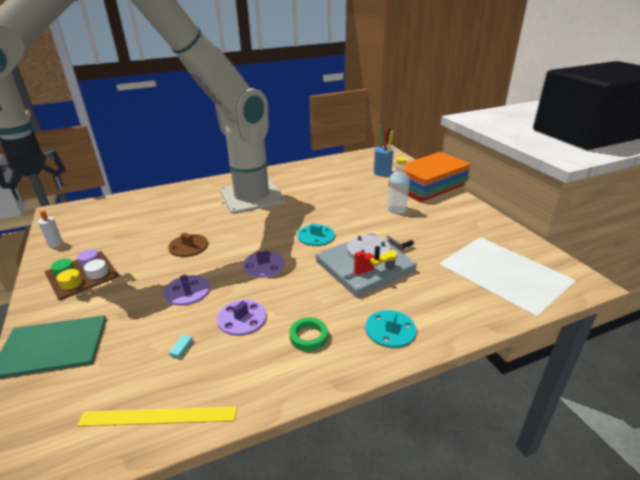

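View pics/wrist0.png

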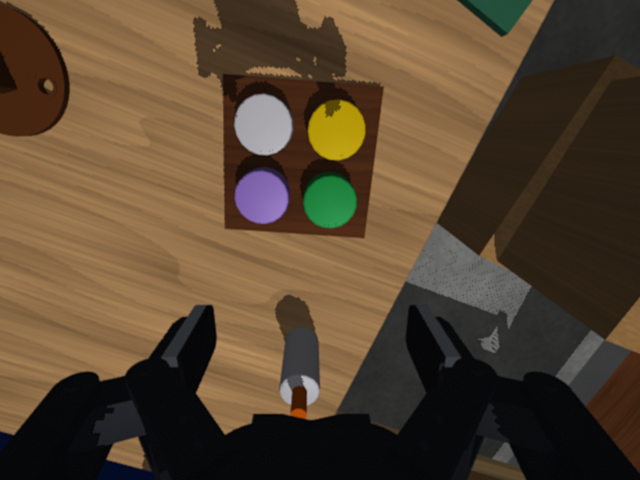

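The top view shows three lilac discs: (406,206), (365,278) and (448,266). It also shows turquoise look-alikes at (290,142) and (291,309), a brown one at (437,349), and a lilac pot at (546,356). The winder is at (265,230). Next I crop in close on the lilac discs.

```bash
python3 - <<'E'
import numpy as np,cv2
p=np.load("top0.npz")["p"][:,:,::-1]
def crop(x,y,r,s,g=1):
    c=p[y-r:y+r,x-r:x+r]; c=cv2.resize(c,(s,s),interpolation=cv2.INTER_CUBIC)
    return np.clip(c.astype(float)*g,0,255).astype(np.uint8)
a=np.hstack([crop(406,206,28,260),crop(365,278,28,260,2.2),crop(448,266,28,260,2.2)])
cv2.imwrite("pics/discs.png",a)
cv2.imwrite("pics/winder.png",crop(262,228,60,600,1.3))
E
```

```text
(no output)
```

View pics/discs.png

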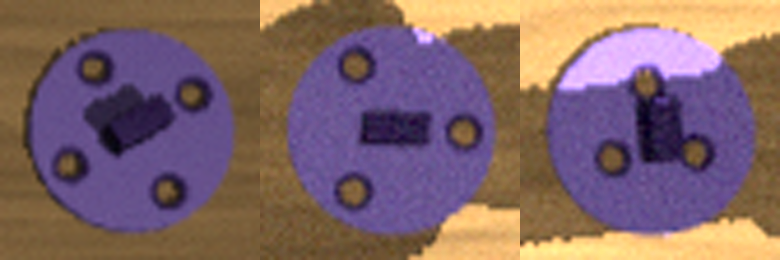

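View pics/winder.png

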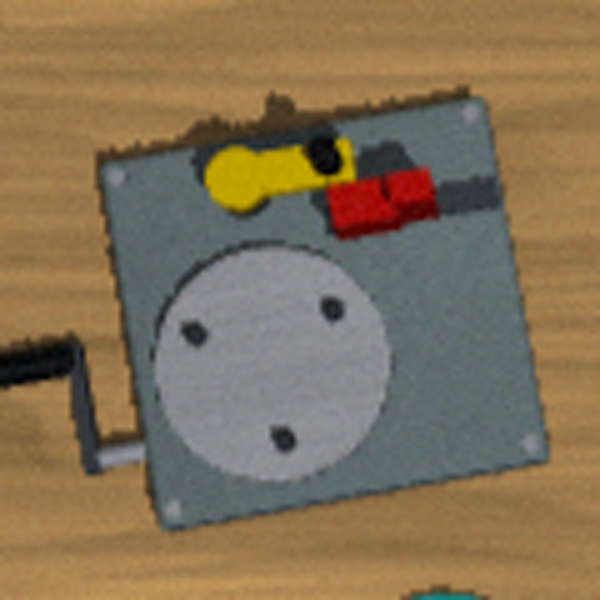

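Pixel (365,278) is the three-hole wide-circle disc, so it is disc_a. (406,206) has four holes, and (448,266) has three holes on a small circle. Next I measure positions.

```bash
cat > h.py <<'E'
import numpy as np,cv2
from scipy.spatial.transform import Rotation as Ro
from plant import bot,eyes,job
def cam(n,st=None):
    m=eyes.camera_model(n);K=np.array(m["K"])
    if n=="wrist":
        T=np.array(m["tool_from_camera"]);Rt=Ro.from_euler('xyz',st["eef_rot"],degrees=True).as_matrix()
        Rwc=Rt@T[:3,:3];c=Rt@T[:3,3]+st["ee_pos"]
    else:
        R=np.array(m["R"]);Rwc=R.T;c=-R.T@np.array(m["t"])
    return K,Rwc,c
def ray(cm,uv,z):
    K,R,c=cm;d=R@np.linalg.inv(K)@np.array([uv[0],uv[1],1.]);return c+d*(z-c[2])/d[2]
def proj(cm,X):
    K,R,c=cm;v=K@(R.T@(np.array(X)-c));return v[:2]/v[2]
def hsv(p): return cv2.cvtColor(p,cv2.COLOR_RGB2HSV)
def biggest(m,near=None,mina=20):
    n,l,s,c=cv2.connectedComponentsWithStats(m.astype(np.uint8))
    k=[i for i in range(1,n) if s[i,4]>=mina]
    if near is None: k=max(k,key=lambda i:s[i,4])
    else: k=min(k,key=lambda i:np.hypot(*(c[i]-near)))
    return (l==k),c[k],s[k]
def outline(m,cm,z):
    c=max(cv2.findContours(m.astype(np.uint8),cv2.RETR_EXTERNAL,cv2.CHAIN_APPROX_NONE)[0],key=cv2.contourArea)
    return np.array([ray(cm,q,z)[:2] for q in c[:,0]]),c
def circ(P):
    (x,y),r=cv2.minEnclosingCircle(P.astype(np.float32))
    A=np.c_[2*P,np.ones(len(P))];s=np.linalg.lstsq(A,(P**2).sum(1),rcond=None)[0]
    return s[:2],np.sqrt(s[2]+s[0]**2+s[1]**2)
E
python3 - <<'E'
from h import *
z=np.load("top0.npz");p=z["p"];d=z["d"];cm=cam("top");H=hsv(p)
print(p[278,350],H[278,350],p[240,260],H[240,260],H[203,258])
lil=(H[...,0]>118)&(H[...,0]<145)&(H[...,1]>70)
for c in [(365,278),(448,266),(406,206)]:
    m,ce,s=biggest(lil,c,400);P,_=outline(m,cm,8);print("disc",ce,s[4],circ(P))
m,ce,s=biggest(lil,(365,278),400);P,ct=outline(m,cm,8)
full=cv2.drawContours(np.zeros(m.shape,np.uint8),[ct],-1,1,-1)>0
r=cv2.morphologyEx((full&~m).astype(np.uint8),cv2.MORPH_OPEN,np.ones((2,2)))
n,l,s,c=cv2.connectedComponentsWithStats((full&~m).astype(np.uint8))
o=circ(P)[0]
for i in range(1,n):
    if s[i,4]>8:
        q=ray(cm,c[i],8)[:2]-o;print("hole?",c[i],s[i,4],np.hypot(*q),np.degrees(np.arctan2(q[1],q[0])))
print("depth disc z", [ (lambda v:(cm[1]@(np.linalg.inv(cm[0])@np.array([u[0],u[1],1])*v)+cm[2])[2])(d[u[1],u[0]]) for u in [(350,270),(255,250),(330,278)]])
# plate
g=cv2.cvtColor(p,cv2.COLOR_RGB2GRAY)
for u in [(240,252),(255,250),(290,250),(300,220)]: print(u,p[u[1],u[0]])
E
```

```text
[48 40 68] [129 105  68] [108 110 111] [100   7 111] [ 25 255 151]
disc [364.72826831 277.48391513] 1461 (array([441.53739093, -85.29342798]), np.float64(58.1368888754165))
disc [447.63729508 265.84153005] 1464 (array([ 470.94039177, -309.16467983]), np.float64(58.44289795192551))
disc [405.71846044 205.7704918 ] 1403 (array([ 635.16685384, -200.55473685]), np.float64(58.501455306639286))
hole? [357.25       263.67857143] 28 41.698833022457386 27.759283728270386
hole? [380.5        278.21428571] 28 42.30283294650607 -93.4186655124648
hole? [356.51724138 290.89655172] 29 42.27063924261229 147.67055542528766
depth disc z [np.float64(13.126246329442438), np.float64(42.58893717727915), np.float64(1.9655662865418435)]
(240, 252) [110 108 112]
(255, 250) [107 109 108]
(290, 250) [66 78 80]
(300, 220) [77 85 86]
```

```bash
python3 - <<'E'
from h import *
z=np.load("top0.npz");p=z["p"];cm=cam("top");H=hsv(p)
pl=(H[...,1]<22)&(H[...,2]>85)
m,ce,s=biggest(pl,(255,242),400);P,ct=outline(m,cm,45);o,r=circ(P);print("plate",ce,s,o,r)
full=cv2.drawContours(np.zeros(m.shape,np.uint8),[ct],-1,1,-1)>0
dk=full&(H[...,2]<75)
n,l,s,c=cv2.connectedComponentsWithStats(dk.astype(np.uint8))
Q=[]
for i in range(1,n):
    if s[i,4]>5:
        for h in (45,52):
            q=ray(cm,c[i],h)[:2]-o;print(h,c[i],s[i,4],np.round(q+o,1),np.hypot(*q),np.degrees(np.arctan2(q[1],q[0])))
# base corners
for nm,lo,hi,h in [("red",None,None,95),("yel",0,0,73)]:
    mk=((H[...,0]<8)|(H[...,0]>172))&(H[...,1]>150) if nm=="red" else (H[...,0]>20)&(H[...,0]<32)&(H[...,1]>200)
    m,ce,s=biggest(mk,(277,209) if nm=="red" else (255,203),30);P,ct=outline(m,cm,h)
    print(nm,ce,s,cv2.minAreaRect(P.astype(np.float32)))
    cv2.imwrite(f"pics/{nm}.png",m.astype(np.uint8)*255)
E
```

```text
plate [256.11871593 240.49364022] [ 233  218   47   47 1651] [539.43719921 201.59789259] 60.270546279048304
45 [267.95 229.1 ] 20 [568.9 170.6] 42.76229912643403 -46.367887373109696
52 [267.95 229.1 ] 20 [568.1 170.1] 42.55511505258241 -47.721106405157656
45 [240.52173913 234.13043478] 23 [556.2 242.4] 44.123671231988446 67.73592241703426
52 [240.52173913 234.13043478] 23 [555.3 241.5] 42.99773247474111 68.29582852873659
45 [258.15789474 255.21052632] 19 [500.4 196.1] 39.428210708881934 -171.95072086208157
52 [258.15789474 255.21052632] 19 [499.9 195.4] 40.06376992216078 -171.12682054279244
red [277.79090909 208.06818182] [267 202  23  14 220] ((616.2977294921875, 141.5502166748047), (28.1597900390625, 53.65835189819336), 13.898792266845703)
yel [255.49586777 202.4214876 ] [243 196  30  14 242] ((634.6605224609375, 195.4709930419922), (31.842422485351562, 75.4072494506836), 2.5691890716552734)
```

disc_a's centre is at (441.5,-85.3) mm with yaw about -92.7°. The hole radii come out at about 42 mm, as they should. The winder is at about (540,202), yaw about 10°. I move above disc_a to check with the wrist camera.

```bash
python3 -m inch '[{"x":3.8,"y":-4.1},{"x":3.8,"y":-4.1},{"x":3.8,"y":-4.1},{"x":3.8,"y":-4.1},{"x":3.8,"y":-4.1},{"x":3.8,"y":-4.1},{"x":3.8,"y":-4.1},{"x":3.8,"y":-4.1}]' 0.8; python3 -m inch '[{"x":3.8,"y":-4.1},{"x":3.8,"y":-4.1},{"roll":-0.165},{"roll":-0.165},{"roll":-0.165},{"roll":-0.165},{"roll":-0.165},{"roll":-0.165}]'; python3 -m inch '[{"roll":-0.162},{}]'
```

```text
validation failed for argument at $[0]...
validation failed for argument at $[0]...
validation failed for argument at $[0]...
```

```bash
python3 -m inch '[{"x":3.8,"y":-4.1,"z":0,"roll":0},{"x":3.8,"y":-4.1,"z":0,"roll":0},{"x":3.8,"y":-4.1,"z":0,"roll":0},{"x":3.8,"y":-4.1,"z":0,"roll":0},{"x":3.8,"y":-4.1,"z":0,"roll":0},{"x":3.8,"y":-4.1,"z":0,"roll":0},{"x":3.8,"y":-4.1,"z":0,"roll":0},{"x":3.8,"y":-4.1,"z":0,"roll":0}]' 0.8
```

```text
time_s: 1.15
ee_pos: [400.5, -188.3, 256.4]
eef_rot: [180.0, -0.0, 21.2]
wrist_force: [0.3, -0.1, 0.0]
width: 68.0
```

```bash
python3 -m inch '[{"x":3.8,"y":-4.1,"z":0,"roll":-0.165},{"x":2.6,"y":-4.9,"z":0,"roll":-0.165},{"x":0,"y":0,"z":0,"roll":-0.165},{"x":0,"y":0,"z":0,"roll":-0.165},{"x":0,"y":0,"z":0,"roll":-0.165},{"x":0,"y":0,"z":0,"roll":-0.165},{"x":0,"y":0,"z":0,"roll":-0.165},{"x":0,"y":0,"z":0,"roll":0}]'
cat > look.py <<'E'
from h import *;import sys
st=bot.get_state();p,d=eyes.snapshot("wrist");n=sys.argv[1]
np.savez(n+".npz",p=p,d=d,pos=st["ee_pos"],rot=st["eef_rot"]);cv2.imwrite(f"pics/{n}.png",p[:,:,::-1])
print(st["time_s"],st["ee_pos"],st["eef_rot"],st["width"],st["wrist_force"],np.round(st["q"],1))
E
python3 look.py w1
```

```text
time_s: 2.15
ee_pos: [417.8, -82.7, 256.2]
eef_rot: [-180.0, -0.0, 87.3]
wrist_force: [0.5, 0.1, -0.1]
width: 68.5
2.15 [417.7989923  -82.70592938 256.23138961] [-1.79986291e+02 -1.41629290e-02  8.73049031e+01] 68.50834460690304 [ 0.47903428  0.11836715 -0.08865765] [ 21.8  18.7 -18.7 120.3   8.8  42.3  -5.1]
```

View pics/w1.png

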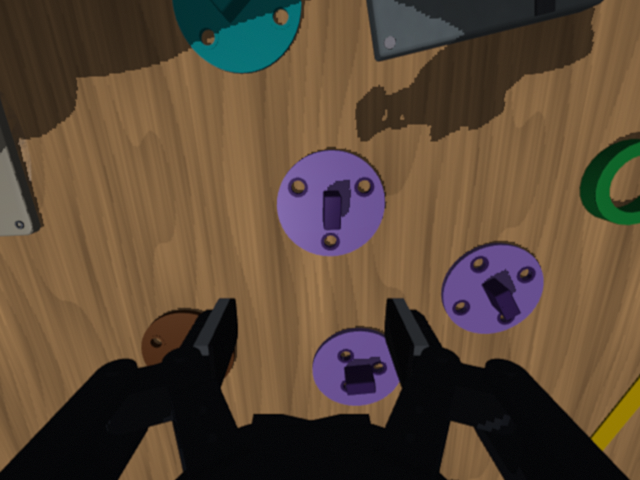

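The wrist view shows disc_a at (331,203), with holes at (298,187), (365,187) and (330,241). disc_c is at (358,368) and disc_b at (493,287).

```bash
cat > disc.py <<'E'
from h import *;import sys
z=np.load(sys.argv[1]+".npz");near=(float(sys.argv[2]),float(sys.argv[3]));zt=float(sys.argv[4])
p=z["p"];cm=cam("wrist",dict(ee_pos=z["pos"],eef_rot=z["rot"]));H=hsv(p)
lil=(H[...,0]>118)&(H[...,0]<145)&(H[...,1]>70)&(H[...,2]>90)
m,ce,s=biggest(lil,near,1000);P,ct=outline(m,cm,zt);o,r=circ(P);print("disc",o,r)
full=cv2.drawContours(np.zeros(m.shape,np.uint8),[ct],-1,1,-1)>0
n,l,s,c=cv2.connectedComponentsWithStats((full&~m).astype(np.uint8))
Q=[]
for i in range(1,n):
    if s[i,4]>60:
        q=ray(cm,c[i],zt)[:2];v=q-o;print(c[i],s[i,4],np.round(q,1),np.round(np.hypot(*v),1),np.round(np.degrees(np.arctan2(v[1],v[0])),1))
        if 37<np.hypot(*v)<47:Q.append(q)
Q=np.array(Q)
if len(Q)==3:
    k=Q.mean(0);a=np.degrees(np.arctan2(*(Q-k).T[::-1]));a0=a[0]+(((a-a[0]+60)%120)-60).mean();print("hole centroid",k,"yaw mod 120:",a0%120-120)
E
python3 disc.py w1 331 203 8
```

```text
disc [439.54384917 -84.92672353] 59.39793435316574
[297.67479675 186.80894309] 246 [404.3 -62.6] 41.8 147.6
[363.92       186.56363636] 275 [476.7 -65.8] 41.8 27.2
[335.62939002 203.70332717] 1082 [445.3 -83.4] 6.0 14.4
[329.9955157  241.16591928] 223 [ 437.7 -127.3] 42.4 -92.5
hole centroid [439.56872205 -85.21614394] yaw mod 120: -92.53505542505218
```

```bash
python3 -m inch '[{"x":-0.13,"y":2.2,"z":3,"roll":0},{"x":0,"y":0,"z":4.5,"roll":0},{"x":0,"y":0,"z":4.5,"roll":0},{"x":0,"y":0,"z":0,"roll":0},{"x":0,"y":0,"z":0,"roll":0}]' 0.6; python3 look.py w2; python3 disc.py w2 331 203 8
```

```text
time_s: 2.82
ee_pos: [440.6, -84.8, 137.4]
eef_rot: [179.9, 0.0, 87.4]
wrist_force: [-0.5, -0.6, 0.5]
width: 51.1
2.825 [440.62158738 -84.82519445 137.37531927] [1.79921241e+02 1.73310385e-02 8.73708161e+01] 51.11363420955759 [-0.46828243 -0.60731431  0.52076521] [ 16.5  32.1 -13.1 124.3  16.5  25.1 -12.2]
disc [437.59922011 -85.83327714] 50.0344792030191
[357.09233449 212.27526132] 574 [476.7 -65.6] 44.0 27.4
[260.86769231 213.01538462] 325 [403.8 -62.7] 41.0 145.6
```

View pics/w2.png

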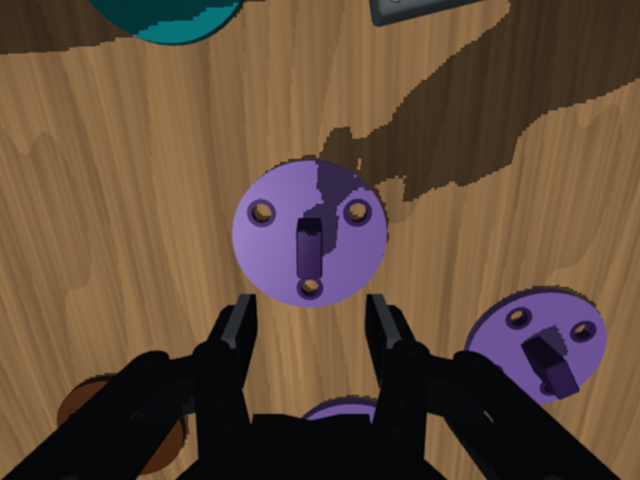

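The bar sits at x≈310 px, midway between the fingers, and the holes match the earlier positions. I go down and grasp.

```bash
python3 -m inch '[{"x":0,"y":0,"z":4,"roll":0},{"x":0,"y":0,"z":4,"roll":0},{"x":0,"y":0,"z":1.9,"roll":0},{"x":0,"y":0,"z":0,"roll":0}]' 0.6; python3 -m inch '[{"x":0,"y":0,"z":0,"roll":0},{"x":0,"y":0,"z":0,"roll":0},{"x":0,"y":0,"z":0,"roll":0},{"x":0,"y":0,"z":0,"roll":0},{"x":0,"y":0,"z":0,"roll":0}]' 0 50
```

```text
time_s: 3.38
ee_pos: [440.1, -85.5, 41.3]
eef_rot: [-180.0, 0.1, 87.4]
wrist_force: [-0.6, 0.2, 0.4]
width: 51.3
time_s: 4.0
ee_pos: [440.3, -85.6, 42.2]
eef_rot: [180.0, 0.1, 87.4]
wrist_force: [0.9, -0.5, 6.3]
width: 17.1
```

```bash
python3 -m inch '[{"x":0,"y":0,"z":-3,"roll":0},{"x":0,"y":0,"z":-4,"roll":0},{"x":0,"y":0,"z":-4,"roll":0},{"x":3.6,"y":1.8,"z":-2.4,"roll":0},{"x":3.7,"y":1.8,"z":-2.4,"roll":0},{"x":3.7,"y":1.8,"z":0,"roll":0},{"x":3.7,"y":1.9,"z":0,"roll":0},{"x":3.7,"y":1.9,"z":0,"roll":0}]' ; python3 -m inch '[{"x":0,"y":0,"z":0,"roll":0},{"x":0,"y":0,"z":0,"roll":0}]'; python3 look.py w3
```

```text
time_s: 5.0
ee_pos: [539.8, 95.9, 198.9]
eef_rot: [-179.9, 0.1, 87.4]
wrist_force: [-0.3, 0.1, -2.7]
width: 17.0
time_s: 5.25
ee_pos: [538.8, 94.1, 198.3]
eef_rot: [-179.8, 0.1, 87.5]
wrist_force: [0.2, -0.8, -1.6]
width: 17.0
5.25 [538.8159223   94.10745757 198.28156099] [-1.79803244e+02  1.30614301e-01  8.74565491e+01] 17.003451348306246 [ 0.20151995 -0.82649453 -1.62864707] [  8.1  35.  -32.2 106.2  25.2  46.2 -39.8]
```

View pics/w3.png

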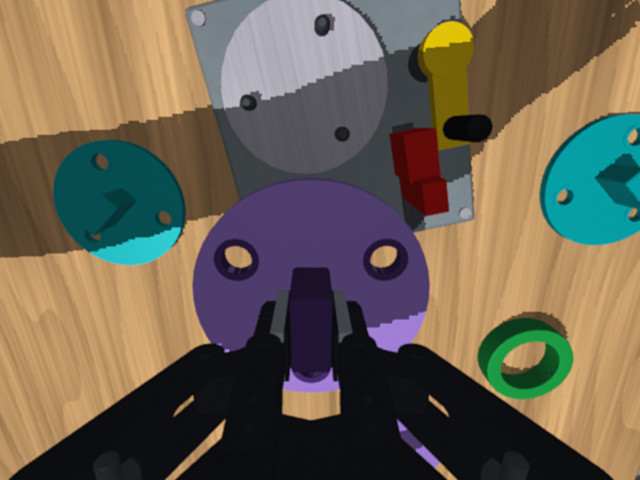

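The wrist view shows the studs at about (323,24), (249,102) and (342,133). The held disc's two visible holes are at (237,260) and (385,257), and its edge is partly shaded.

```bash
cat > fit.py <<'E'
from h import *;import sys
z=np.load(sys.argv[1]+".npz");p=z["p"];pos=z["pos"];cm=cam("wrist",dict(ee_pos=pos,eef_rot=z["rot"]));H=hsv(p)
V=cv2.GaussianBlur(H[...,2],(3,3),0)
def blob(c,z,thr,r=22,zz=None):
    x,y=int(c[0]),int(c[1]);y0=max(0,y-r);x0=x-r
    w=V[y0:y+r,x0:x+r]; t=thr*np.median(w)
    m=(w<t)
    m,ce,s=biggest(m,(x-x0,y-y0),20);return ce+[x0,y0],s[4]
S=[]
for c in eval(sys.argv[2]):
    ce,a=blob(c,52,0.6);q=ray(cm,ce,52)[:2];S.append(q);print("stud",ce,a,np.round(q,1))
S=np.array(S);k=S.mean(0);v=S-k;a=np.degrees(np.arctan2(v[:,1],v[:,0]));yw=((a-60+60)%120-60)
print("radii",np.hypot(*v.T),"c",k,"yaw",yw,yw.mean())
E
python3 fit.py w3 '[(323,24),(249,102),(342,133)]'
python3 - <<'E'
from h import *
z=np.load("w3.npz");p=z["p"];pos=z["pos"];cm=cam("wrist",dict(ee_pos=pos,eef_rot=z["rot"]));H=hsv(p)
lil=(H[...,0]>115)&(H[...,0]<150)&(H[...,1]>70)
zt=pos[2]-34.2
for c in [(237,260),(385,257)]:
    # rim: dark ring; fit outline of hole+rim against lilac
    w=H[c[1]-30:c[1]+30,c[0]-30:c[0]+30,2]
    print(w[30,::4], w[::4,30])
E
```

```text
stud [323.43939394  24.18484848] 330 [553.6 241.9]
stud [250.225      103.19166667] 120 [498.5 194.4]
stud [341.66666667 133.61818182] 165 [564.8 170.1]
radii [42.34249725 41.21623408 41.15979329] c [538.96182819 202.12111942] yaw [ 9.82864506 10.82575945  8.9625532 ] 9.872319239727432
[108 107  51  52  36 109 189 184 185 198 192 144  52  94 108] [107 107  94  52 137 188 188 188 187 160  40  48  51 107 108]
[108 108  76  52 151 193 185 187 207 203 158  37  52  60 108] [107 107 108  63  51 202 204 197 194 197  77  40  52  55 108]
```

```bash
python3 - <<'E'
from h import *
z=np.load("w3.npz");p=z["p"];pos=z["pos"];cm=cam("wrist",dict(ee_pos=pos,eef_rot=z["rot"]));H=hsv(p)
lil=(H[...,0]>115)&(H[...,0]<150)&(H[...,1]>70)&(H[...,2]>85)
for zt in (pos[2]-34.2,pos[2]-31):
  Q=[]
  for c in [(237,260),(385,257)]:
    m,ce,s=biggest(~lil[c[1]-35:c[1]+35,c[0]-35:c[0]+35],(35,35),100)
    ct=max(cv2.findContours(m.astype(np.uint8),cv2.RETR_EXTERNAL,cv2.CHAIN_APPROX_NONE)[0],key=cv2.contourArea)
    e=cv2.fitEllipse(ct);uv=np.array(e[0])+[c[0]-35,c[1]-35];q=ray(cm,uv,zt)[:2];Q.append(q);print(uv,e[1],q-pos[:2])
  Q=np.array(Q);d=Q[1]-Q[0];print("sep",np.hypot(*d),"want72.7; yaw disc",np.degrees(np.arctan2(d[1],d[0]))-90)
  u=np.array([d[1],-d[0]])/np.hypot(*d) # toward hole0
  cen=Q.mean(0)+u*21;print("centre rel TCP",cen-pos[:2])
E
```

```text
[235.94284821 259.48357773] (40.834083557128906, 45.01930618286133) [-35.91287697  23.05106645]
[385.08002472 259.37425613] (40.831790924072266, 45.02728271484375) [36.87305149 19.86005245]
sep 72.85584364137002 want72.7; yaw disc -92.51030159816301
centre rel TCP [-0.439692    0.47571183]
[235.94284821 259.48357773] (40.834083557128906, 45.01930618286133) [-35.07219197  24.33823153]
[385.08002472 259.37425613] (40.831790924072266, 45.02728271484375) [36.1777206  21.21455814]
sep 71.31835231144716 want72.7; yaw disc -92.510301598163
centre rel TCP [-0.36701495  1.79654721]
```

The disc centre sits about (-0.4,+0.5) mm from the TCP, and the hole spacing of 72.9 mm is right. The seat is at (539.0,202.1) with yaw 9.9°. I turn the disc +42.4° and move over the seat.

```bash
python3 -m inch '[{"x":3.6,"y":-0.13,"z":0,"roll":0},{"x":3.6,"y":-0.13,"z":0,"roll":0},{"x":3.6,"y":-0.14,"z":0,"roll":0},{"x":0,"y":0,"z":1.8,"roll":-0.185},{"x":0,"y":0,"z":2,"roll":-0.185},{"x":0,"y":0,"z":2,"roll":-0.185},{"x":0,"y":0,"z":1.8,"roll":-0.185},{"x":0,"y":0,"z":0,"roll":0}]' ; python3 -m inch '[{"x":0,"y":0,"z":0,"roll":0},{"x":0,"y":0,"z":0,"roll":0}]'; python3 look.py w4
```

```text
time_s: 6.3
ee_pos: [539.4, 200.2, 120.8]
eef_rot: [-179.6, -0.1, 129.6]
wrist_force: [-0.3, -0.6, -2.3]
width: 17.3
time_s: 6.55
ee_pos: [541.0, 202.6, 123.2]
eef_rot: [-179.9, 0.0, 129.7]
wrist_force: [0.8, 0.1, -1.8]
width: 16.6
6.55 [540.95607199 202.62320606 123.15637366] [-1.79944446e+02  2.17911926e-02  1.29720553e+02] 16.564145670102548 [ 0.78303463  0.09988876 -1.83604698] [  0.4  45.4 -38.6 104.6  39.5  44.4 -19.7]
```

View pics/w4.png

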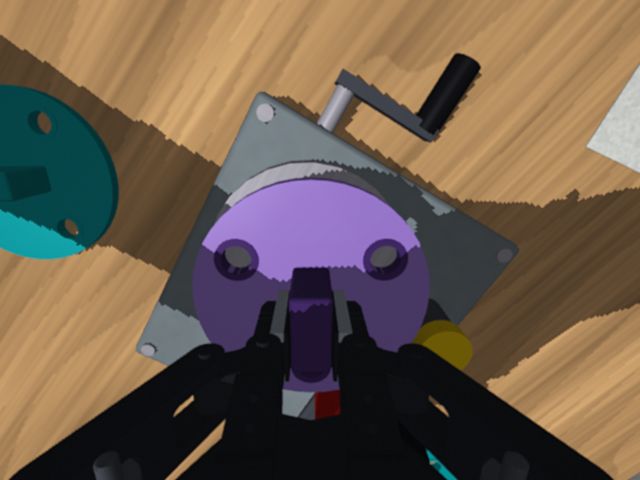

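```bash
python3 - <<'E'
import cv2,numpy as np
p=cv2.imread("pics/w4.png")
a=np.hstack([cv2.resize(p[225:295,200:270],(390,390),interpolation=cv2.INTER_CUBIC),cv2.resize(p[225:295,350:420],(390,390),interpolation=cv2.INTER_CUBIC)])
cv2.imwrite("pics/w4h.png",np.clip(a*1.8,0,255).astype(np.uint8))
from h import *
z=np.load("w4.npz");cm=cam("wrist",dict(ee_pos=z["pos"],eef_rot=z["rot"]))
# predicted stud pixel if centred on present TCP - noise-free relative to commanded TCP
c=z["pos"][:2]+np.array([-0.65,0.05])
for an in (60,180,300):
    t=np.radians(an+9.87+ (z["rot"][2]-129.87)); 
    for h in (45,59): print(an,h,proj(cm,[c[0]+42*np.cos(t),c[1]+42*np.sin(t),h]))
E
```

```text
60 45 [369.08724279 231.97062972]
60 59 [373.08394977 239.38938936]
180 45 [250.35527496 232.08951485]
180 59 [246.16814724 239.51244912]
300 45 [309.92982035 321.16630313]
300 59 [309.85574168 333.42921768]
```

View pics/w4h.png

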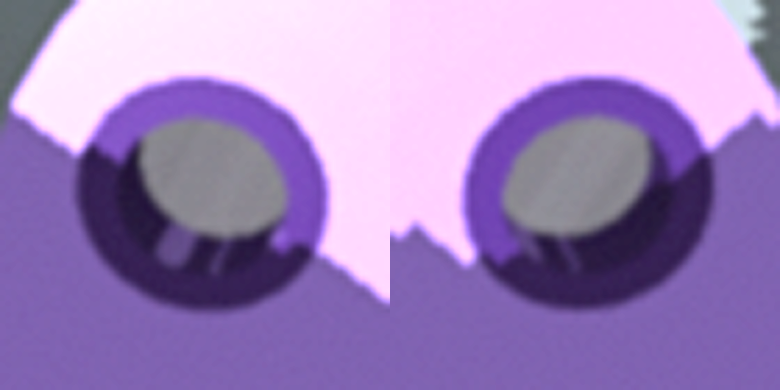

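The see-through openings show only plate, as predicted: the stud tips should sit just above the visible area. I descend with force checks.

```bash
python3 -m inch '[{"x":0,"y":0,"z":0.7,"roll":0},{"x":0,"y":0,"z":0.7,"roll":0},{"x":0,"y":0,"z":0.4,"roll":0},{"x":0,"y":0,"z":0,"roll":0},{"x":0,"y":0,"z":0,"roll":0}]'; python3 look.py w5;  python3 -m inch '[{"x":0,"y":0,"z":0.2,"roll":0},{"x":0,"y":0,"z":0.2,"roll":0},{"x":0,"y":0,"z":0.2,"roll":0},{"x":0,"y":0,"z":0,"roll":0}]'; python3 look.py w6
```

```text
time_s: 7.22
ee_pos: [540.4, 202.7, 104.2]
eef_rot: [-179.9, -0.0, 129.8]
wrist_force: [0.6, -0.7, -1.5]
width: 16.9
7.225 [540.4013409  202.73578811 104.16527266] [-1.79871209e+02 -3.67931622e-02  1.29836636e+02] 16.90464211929217 [ 0.61849201 -0.72108975 -1.5419625 ] [ -0.4  46.9 -37.4 105.2  41.   42.5 -20.9]
time_s: 7.78
ee_pos: [540.2, 202.5, 97.9]
eef_rot: [-179.8, -0.0, 129.8]
wrist_force: [0.5, 0.1, -2.7]
width: 17.0
7.775 [540.24758502 202.50667746  97.93231389] [-1.79841130e+02 -3.30409864e-02  1.29836514e+02] 17.009370581599907 [ 0.46920334  0.13837035 -2.69652351] [ -0.6  47.3 -37.  105.3  41.5  41.9 -21.2]
```

View pics/w6.png

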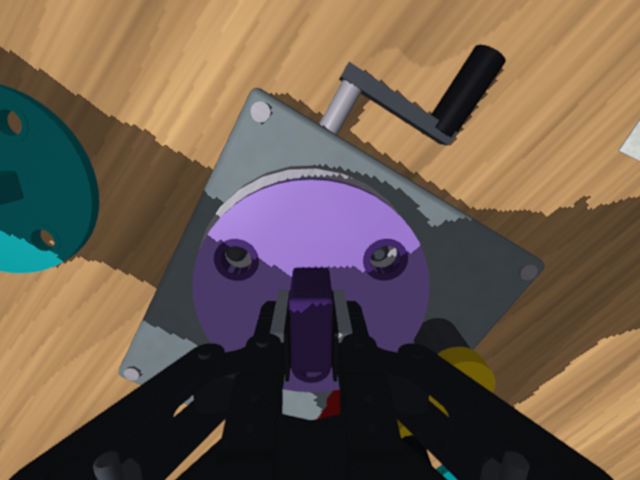

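The studs show inside both visible holes at (237,258) and (384,257), and there is no contact force. I carry on down.

```bash
python3 -m inch '[{"x":0,"y":0,"z":0.2,"roll":0},{"x":0,"y":0,"z":0.2,"roll":0},{"x":0,"y":0,"z":0.2,"roll":0},{"x":0,"y":0,"z":0.2,"roll":0},{"x":0,"y":0,"z":0,"roll":0}]'; python3 -m inch '[{"x":0,"y":0,"z":0.1,"roll":0},{"x":0,"y":0,"z":0.1,"roll":0},{"x":0,"y":0,"z":0,"roll":0},{"x":0,"y":0,"z":0,"roll":0}]';python3 look.py w7
```

```text
time_s: 8.45
ee_pos: [540.1, 202.5, 89.9]
eef_rot: [-179.8, -0.0, 129.8]
wrist_force: [-0.1, -0.8, -2.6]
width: 16.8
time_s: 8.95
ee_pos: [540.2, 202.5, 88.0]
eef_rot: [-179.8, -0.0, 129.8]
wrist_force: [-1.3, 0.1, -2.4]
width: 16.9
8.95 [540.16029678 202.5351222   88.0397057 ] [-1.79843055e+02 -3.63100946e-02  1.29837518e+02] 16.856266341325938 [-1.33990016  0.07368868 -2.37571361] [ -1.   48.1 -36.3 105.6  42.3  40.9 -21.9]
```

View pics/w7.png

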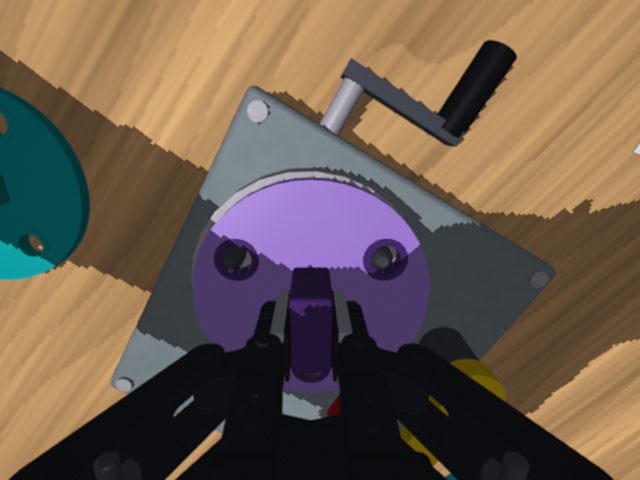

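```bash
for i in 1 2; do python3 -m inch '[{"x":0,"y":0,"z":0.1,"roll":0},{"x":0,"y":0,"z":0,"roll":0},{"x":0,"y":0,"z":0,"roll":0}]'; done
```

```text
time_s: 9.38
ee_pos: [540.1, 202.6, 87.3]
eef_rot: [-179.8, -0.0, 129.8]
wrist_force: [-3.3, -1.1, 2.1]
width: 17.3
time_s: 9.75
ee_pos: [540.1, 202.6, 87.2]
eef_rot: [-179.9, 0.0, 129.8]
wrist_force: [-5.6, -2.9, 10.2]
width: 17.2
```

The disc made contact at TCP z 87.2, as predicted for full seating. I release and go up.

```bash
python3 -m inch '[{"x":0,"y":0,"z":0,"roll":0},{"x":0,"y":0,"z":0,"roll":0},{"x":0,"y":0,"z":0,"roll":0}]' 0.5; python3 -m inch '[{"x":0,"y":0,"z":-2,"roll":0},{"x":0,"y":0,"z":-4,"roll":0},{"x":0,"y":0,"z":-5,"roll":0},{"x":0,"y":0,"z":-4,"roll":0},{"x":0,"y":0,"z":0,"roll":0},{"x":0,"y":0,"z":0,"roll":0}]'; python3 look.py w8; python3 - <<'E'
from h import *
for n in("top","scene"):
    p,d=eyes.snapshot(n);np.savez(n+"1.npz",p=p,d=d);cv2.imwrite(f"pics/{n}1.png",p[:,:,::-1])
E
```

```text
time_s: 10.12
ee_pos: [540.8, 202.7, 86.1]
eef_rot: [-179.9, -0.0, 129.8]
wrist_force: [0.2, 0.4, -1.7]
width: 42.6
time_s: 10.88
ee_pos: [540.5, 202.4, 236.6]
eef_rot: [-179.9, 0.0, 129.8]
wrist_force: [-0.2, -0.4, 0.3]
width: 42.7
10.875 [540.49241877 202.40624382 236.56102751] [-1.79865934e+02  3.85806241e-03  1.29832611e+02] 42.66493257712141 [-0.1789561  -0.44031389  0.34904881] [  4.5  37.6 -45.2  99.2  31.2  56.6 -12.7]
```

View pics/w8.png

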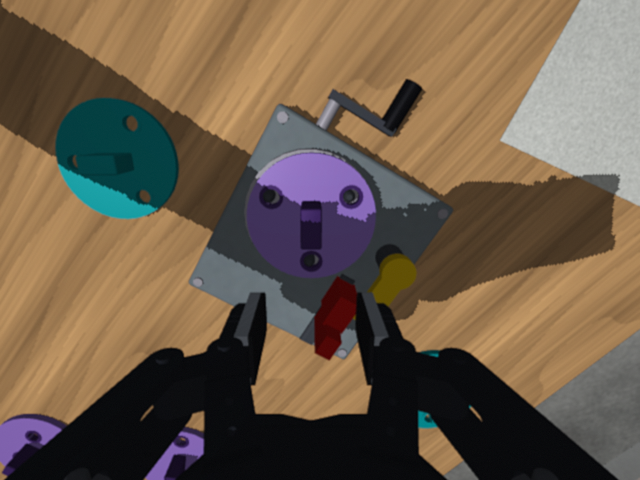

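```bash
python3 - <<'E'
import cv2,numpy as np
p=cv2.imread("pics/scene1.png");cv2.imwrite("pics/scene1c.png",cv2.resize(p[220:300,305:420],(805,560),interpolation=cv2.INTER_CUBIC)[:, :800])
E
```

```text
(no output)
```

View pics/scene1c.png

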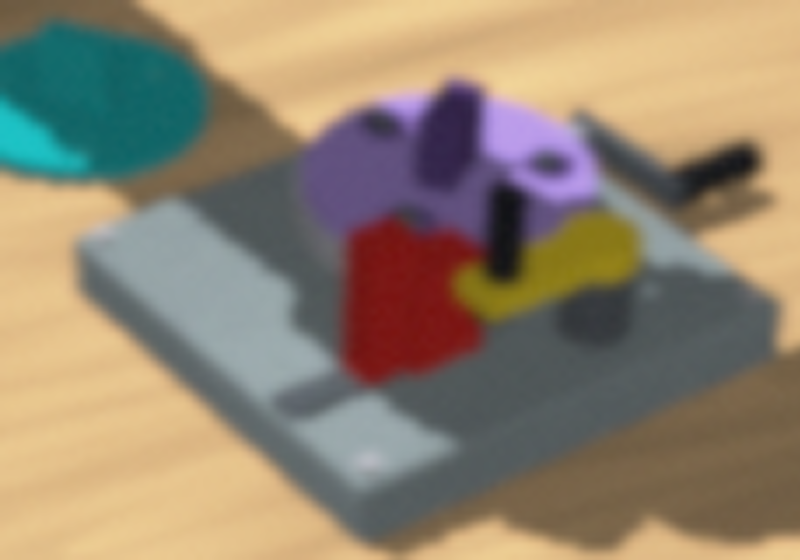

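The scene crop shows the disc flat on the plate, the yellow arm still parked and the red catch in front of it. Next I check the seat position and locate the catch tab and knob from height-filtered depth points.

```bash
cat > pts.py <<'E'
from h import *;import sys
def cloud(n,name):
    z=np.load(name+".npz");p=z["p"];d=z["d"];cm=cam(n,dict(ee_pos=z["pos"],eef_rot=z["rot"]) if n=="wrist" else None)
    v,u=np.mgrid[:480,:640];X=np.stack([u,v,np.ones_like(u)],-1)@np.linalg.inv(cm[0]).T*d[...,None]
    return X@cm[1].T+cm[2],hsv(p),d>0,cm
o=np.array([539.2,202.1]);a=np.radians(9.87);Rw=np.array([[np.cos(a),np.sin(a)],[-np.sin(a),np.cos(a)]])
def W(q): return Rw@(np.asarray(q)[:2]-o)
if __name__=="__main__":
  for n,name in(("wrist",sys.argv[1]),("top",sys.argv[2])):
    X,H,ok,cm=cloud(n,name) if n=="wrist" else (lambda z:(None,)*4)(0) if 0 else (None,)*4
    if n=="top":
        z=np.load(name+".npz");np.savez("_t.npz",p=z["p"],d=z["d"],pos=0,rot=0);X,H,ok,cm=cloud("top","_t")
    red=((H[...,0]<8)|(H[...,0]>172))&(H[...,1]>150)&ok
    L=(X[...,:2]-o)@Rw.T
    near=(np.abs(L[...,0]-80)<60)&(np.abs(L[...,1]+40)<80)
    for nm,m in(("tab",red&near&(X[...,2]>88)),("blk",red&near&(X[...,2]<82)&(X[...,2]>70)),("knob",near&(H[...,2]<60)&(X[...,2]>104)&(X[...,2]<122))):
        if m.sum()>3:
            l=L[m];print(n,nm,m.sum(),"W min",l.min(0).round(1),"max",l.max(0).round(1),"med",np.median(l,0).round(1),"z",np.median(X[...,2][m]).round(1), "pix",np.argwhere(m).mean(0)[::-1].round(1))
E
python3 pts.py w8 top1; python3 disc.py w8 310 215 53
```

```text
wrist tab 452 W min [ 20.3 -98.5] max [77.1 10.3] med [ 68.  -85.7] z 95.1 pix [327.4 345.2]
wrist blk 891 W min [ 58.1 -97.4] max [ 80.5 -44.6] med [ 66.8 -63.1] z 76.2 pix [338.  315.6]
top tab 57 W min [ 64.  -99.5] max [100.7 -49.7] med [ 71.8 -87.9] z 96.0 pix [282.8 204.5]
top blk 66 W min [ 60.4 -98. ] max [ 81.9 -51. ] med [ 73. -69.] z 75.4 pix [276.6 207.1]
top knob 32 W min [ 87.9 -56.2] max [101.9 -40.6] med [ 94.7 -48.5] z 111.2 pix [266.  197.5]
disc [529.17051543 228.8570239 ] 38.61483957611653
[351.35034014 196.77210884] 294 [554.9 242.5] 29.1 27.9
```

```bash
python3 - <<'E'
import cv2,numpy as np
p=cv2.imread("pics/top1.png");a=cv2.resize(p[190:225,235:300],(800,430),interpolation=cv2.INTER_CUBIC)
cv2.imwrite("pics/t1c.png",np.clip(a*1.6,0,255).astype(np.uint8))
p=cv2.imread("pics/w8.png");a=cv2.resize(p[240:370,290:430],(600,557),interpolation=cv2.INTER_CUBIC)
cv2.imwrite("pics/w8c.png",np.clip(a*1.8,0,255).astype(np.uint8))
E
```

View pics/w8c.png

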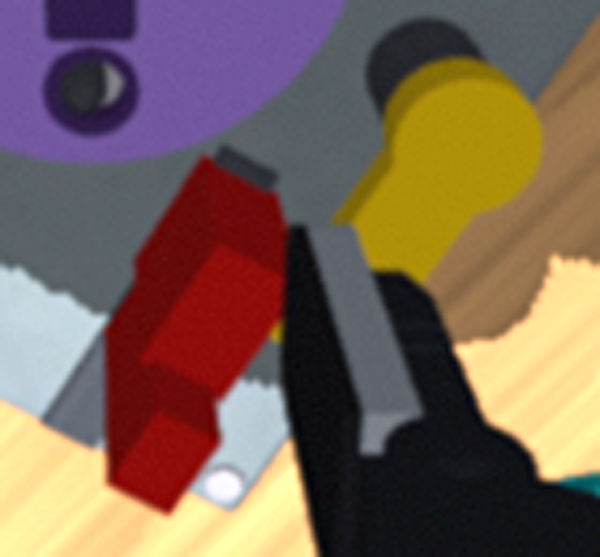

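View pics/t1c.png

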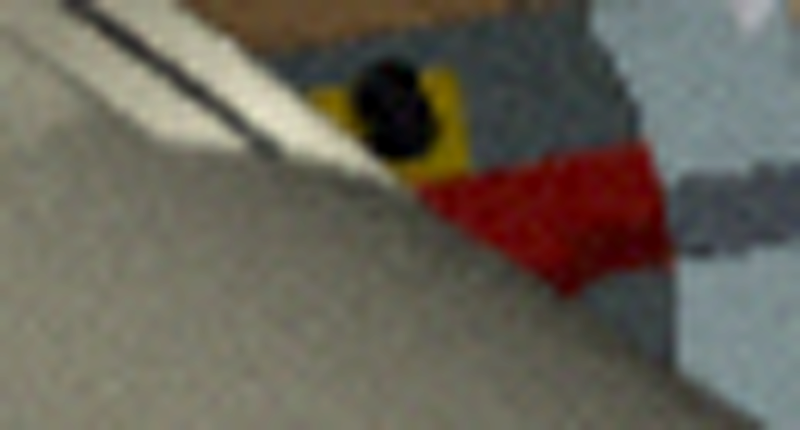

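In the winder frame the tab is at about (70,-87), top 95–96 mm, with the lower block on its +y side. The knob is at (94.7,-48.5), top 111, against an expected (95,-48,112). I'll grip the tab across its 16 mm width and draw it back.

```bash
python3 -m inch '[{"x":-3.7,"y":0.5,"z":0,"roll":0},{"x":-3.7,"y":0.5,"z":0,"roll":0},{"x":-3.75,"y":0.55,"z":0,"roll":0},{"x":0,"y":0,"z":1.5,"roll":0.175},{"x":0,"y":0,"z":1.5,"roll":0.175},{"x":0,"y":0,"z":1.5,"roll":0.173},{"x":0,"y":0,"z":0,"roll":0},{"x":0,"y":0,"z":0,"roll":0}]' 0.4; python3 look.py w9
```

```text
time_s: 12.02
ee_pos: [623.9, 127.4, 191.0]
eef_rot: [-179.9, 0.0, 100.1]
wrist_force: [-0.4, 0.7, 0.8]
width: 34.1
12.025 [623.90148317 127.37298714 191.03804298] [-1.79854660e+02  2.60322990e-02  1.00054916e+02] 34.068338453377905 [-0.36563733  0.66433595  0.82672743] [  6.3  43.  -35.2  92.1  28.9  54.5 -28.8]
```

View pics/w9.png

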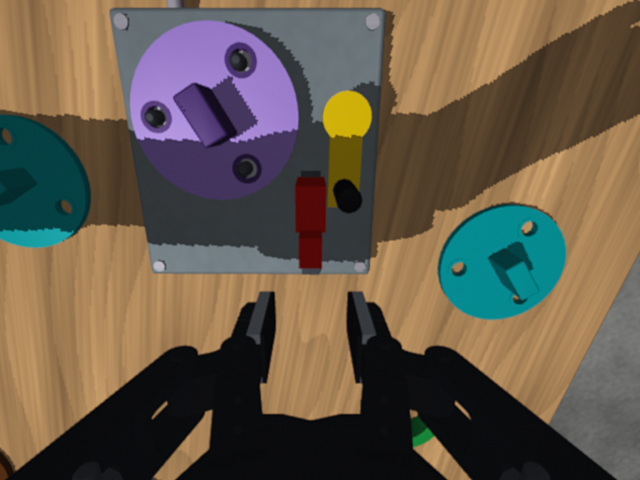

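All three studs stand through the holes, at (240,61), (157,117) and (247,168). The tab at (311,251) is centred between the fingers.

```bash
python3 - <<'E'
import pts;from pts import *
X,H,ok,cm=cloud("wrist","w9")
red=((H[...,0]<8)|(H[...,0]>172))&(H[...,1]>150)&ok
L=(X[...,:2]-o)@Rw.T
for nm,m in(("tab",red&(X[...,2]>92)&(X[...,2]<99)),("knob",(L[...,0]>80)&(L[...,0]<112)&(H[...,2]<60)&(X[...,2]>108)&(X[...,2]<118)),("disc top",(H[...,0]>118)&(H[...,0]<145)&(H[...,1]>70)&(np.hypot(L[...,0],L[...,1])<65)&(X[...,2]<65))):
    l=L[m];print(nm,m.sum(),np.percentile(l,[3,97],0).round(1).tolist(),np.median(X[...,2][m]))
print("TCP W",W([623.9,127.0]))
E
python3 disc.py w9 215 110 53
```

```text
tab 686 [[62.7, -97.3], [77.2, -76.8]] 95.17914667552952
knob 536 [[86.1, -54.0], [99.6, -40.3]] 111.91321817924614
disc top 20449 [[-51.5, -50.5], [53.8, 54.3]] 53.1008648159378
TCP W [ 70.57323641 -88.50716526]
disc [541.71697642 205.11248455] 57.740925754691254
[239.78703704  59.71064815] 432 [554.1 242.7] 39.5 71.7
[217.47854785 115.78767877] 909 [542.2 204.1] 1.1 -65.3
[155.00543478 116.47282609] 368 [498.1 195.9] 44.6 -168.1
[246.49167734 168.21382843] 781 [566.8 170.9] 42.4 -53.8
hole centroid [539.65455559 203.16344515] yaw mod 120: -50.05441838003564
```

```bash
python3 -m inch '[{"x":0,"y":0,"z":3.5,"roll":0},{"x":0,"y":0,"z":3.5,"roll":0},{"x":0,"y":0,"z":1.6,"roll":0},{"x":0,"y":0,"z":0,"roll":0}]'; python3 -m inch '[{"x":0,"y":0,"z":0,"roll":0},{"x":0,"y":0,"z":0,"roll":0},{"x":0,"y":0,"z":0,"roll":0},{"x":0,"y":0,"z":0,"roll":0}]' 0 30
```

```text
time_s: 12.58
ee_pos: [623.4, 126.9, 104.5]
eef_rot: [-179.8, 0.0, 99.9]
wrist_force: [0.4, 0.2, 0.1]
width: 34.2
time_s: 13.08
ee_pos: [623.6, 127.2, 106.6]
eef_rot: [-179.9, 0.1, 99.9]
wrist_force: [-3.8, -1.2, 5.6]
width: 15.2
```

```bash
python3 -m inch '[{"x":-0.5,"y":0,"z":0,"roll":0},{"x":-0.5,"y":0,"z":0,"roll":0},{"x":-0.5,"y":0,"z":0,"roll":0},{"x":-0.5,"y":0,"z":0,"roll":0},{"x":-0.4,"y":0,"z":0,"roll":0},{"x":-0.3,"y":0,"z":0,"roll":0},{"x":-0.2,"y":0,"z":0,"roll":0},{"x":0,"y":0,"z":0,"roll":0}]'; python3 -m inch '[{"x":0,"y":0,"z":0,"roll":0},{"x":0,"y":0,"z":0,"roll":0}]'
```

```text
time_s: 14.08
ee_pos: [628.6, 98.9, 106.6]
eef_rot: [-179.9, 0.0, 99.9]
wrist_force: [-3.0, 0.0, 6.3]
width: 15.2
time_s: 14.32
ee_pos: [628.6, 99.0, 106.6]
eef_rot: [-179.9, 0.0, 99.9]
wrist_force: [-3.9, -0.1, 5.5]
width: 15.1
```

```bash
python3 -m inch '[{"x":0,"y":0,"z":0,"roll":0},{"x":0,"y":0,"z":0,"roll":0},{"x":0,"y":0,"z":0,"roll":0},{"x":0,"y":0,"z":-3,"roll":0},{"x":0,"y":0,"z":-4,"roll":0},{"x":0,"y":0,"z":-3,"roll":0},{"x":3,"y":1.2,"z":0,"roll":0},{"x":3.9,"y":1.2,"z":0,"roll":0}]' 0.4;  python3 -m inch '[{"x":0,"y":0,"z":0,"roll":0},{"x":0,"y":0,"z":0,"roll":0}]'; python3 look.py w10
```

```text
time_s: 15.32
ee_pos: [641.8, 169.6, 205.5]
eef_rot: [-179.9, 0.1, 99.7]
wrist_force: [-0.5, -0.5, -0.8]
width: 34.3
time_s: 15.58
ee_pos: [640.7, 170.0, 204.6]
eef_rot: [-179.8, 0.1, 99.9]
wrist_force: [-0.5, -0.5, -0.0]
width: 34.0
15.575 [640.70016488 169.95645006 204.61639527] [-1.79839868e+02  1.02369939e-01  9.98742960e+01] 33.95239183229938 [-0.49542175 -0.46056348 -0.04274387] [  2.2  44.1 -35.3  86.8  28.3  58.4 -30.7]
```

View pics/w10.png

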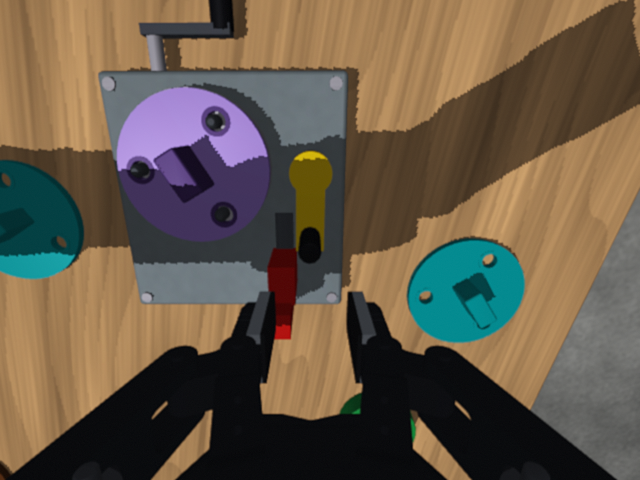

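```bash
python3 - <<'E'
from pts import *
z=np.load("w10.npz")
X,H,ok,cm=cloud("wrist","w10")
red=((H[...,0]<8)|(H[...,0]>172))&(H[...,1]>150)&ok
L=(X[...,:2]-o)@Rw.T
for nm,m in(("tab",red&(X[...,2]>92)&(X[...,2]<99)),("knob",(L[...,0]>80)&(L[...,0]<112)&(L[...,1]<-30)&(H[...,2]<60)&(X[...,2]>109)&(X[...,2]<115))):
    l=L[m];print(nm,m.sum(),np.percentile(l,[3,97],0).round(1).tolist() if m.sum() else 0)
print("TCP W",W(z["pos"]))
E
```

```text
tab 381 [[66.3, -126.2], [77.5, -105.4]]
knob 402 [[86.2, -53.6], [99.7, -40.2]]
TCP W [ 94.4880514  -49.06627575]
```

The catch is drawn back about 29 mm (tab centre moved from y -87 to -116) and the knob is centred below the jaws. I go down, cage the knob loosely and swing the arm about the pivot.

```bash
python3 -m inch '[{"x":0,"y":0,"z":4,"roll":0},{"x":0,"y":0,"z":4,"roll":0},{"x":0,"y":0,"z":2,"roll":0},{"x":0,"y":0,"z":0,"roll":0}]'; python3 -m inch '[{"x":0,"y":0,"z":0,"roll":0},{"x":0,"y":0,"z":0,"roll":0},{"x":0,"y":0,"z":0,"roll":0}]' 0.25 20
```

```text
time_s: 16.12
ee_pos: [639.9, 169.2, 103.7]
eef_rot: [-179.7, 0.1, 99.8]
wrist_force: [-0.7, 0.3, 0.9]
width: 34.3
time_s: 16.5
ee_pos: [641.0, 170.7, 106.1]
eef_rot: [-180.0, 0.0, 99.9]
wrist_force: [-0.3, -0.1, 0.6]
width: 21.5
```

```bash
python3 -m inch '[{"x":0.02,"y":-0.42,"z":0,"roll":0.0873},{"x":0.02,"y":-0.42,"z":0,"roll":0.0873},{"x":0.02,"y":-0.42,"z":0,"roll":0.0873},{"x":0.02,"y":-0.42,"z":0,"roll":0.0873},{"x":0.02,"y":-0.42,"z":0,"roll":0.0873},{"x":0.02,"y":-0.42,"z":0,"roll":0.0873}]'; python3 look.py w11
```

```text
time_s: 17.25
ee_pos: [616.6, 172.3, 105.6]
eef_rot: [180.0, 0.1, 69.7]
wrist_force: [1.3, -1.9, -1.4]
width: 21.4
17.25 [616.64771717 172.28917346 105.60756444] [1.79965912e+02 7.25175541e-02 6.96627144e+01] 21.350092020850617 [ 1.25608252 -1.93850591 -1.38331947] [ -4.3  47.4 -23.7  95.   25.8  43.1 -60.6]
```

View pics/w11.png

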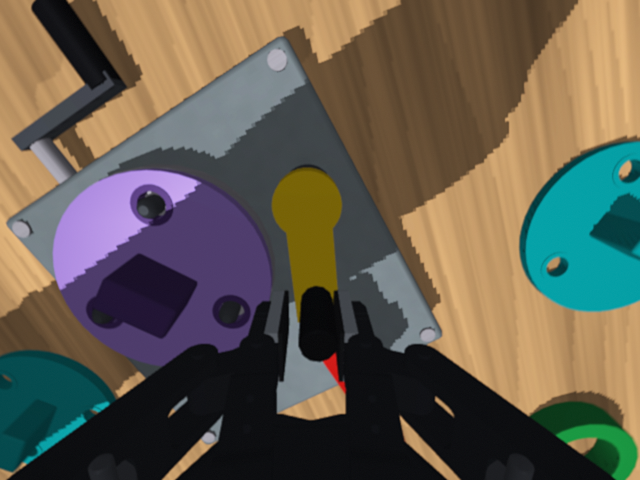

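The arm follows: the knob at (317,320) rests on the trailing finger, and the disc is undisturbed. I continue the swing.

```bash
python3 -m inch '[{"x":0.02,"y":-0.42,"z":0,"roll":0.0873},{"x":0.02,"y":-0.42,"z":0,"roll":0.0873},{"x":0.02,"y":-0.42,"z":0,"roll":0.0873},{"x":0.02,"y":-0.42,"z":0,"roll":0.0873},{"x":0.02,"y":-0.42,"z":0,"roll":0.0873},{"x":0.02,"y":-0.42,"z":0,"roll":0.0873},{"x":0.02,"y":-0.42,"z":0,"roll":0.0873}]'; python3 -m inch '[{"x":0.02,"y":-0.42,"z":0,"roll":0.0873},{"x":0.02,"y":-0.42,"z":0,"roll":0.0873},{"x":0.02,"y":-0.42,"z":0,"roll":0.0873},{"x":0.02,"y":-0.42,"z":0,"roll":0.0873},{"x":0.02,"y":-0.42,"z":0,"roll":0.0873},{"x":0,"y":0,"z":0,"roll":0}]';  python3 look.py w12
```

```text
time_s: 18.18
ee_pos: [593.1, 189.3, 105.5]
eef_rot: [179.9, 0.2, 34.7]
wrist_force: [0.2, -2.7, 1.1]
width: 21.8
time_s: 18.92
ee_pos: [584.6, 210.0, 105.2]
eef_rot: [179.9, 0.2, 10.0]
wrist_force: [-0.5, -1.0, -0.1]
width: 21.4
18.925 [584.55543676 210.00091215 105.23676042] [1.79938603e+02 1.62356688e-01 9.97123707e+00] 21.38873832802733 [-0.47428006 -1.0104941  -0.10245704] [ -18.1   44.6   -7.1   98.4    8.1   37.7 -109.6]
```

View pics/w12.png

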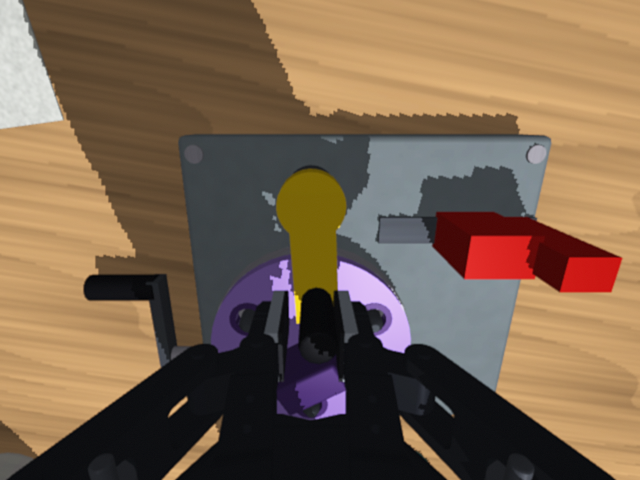

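Nearly closed. I push the last few millimetres in 1 mm steps until it meets the stop.

```bash
for i in 1 2; do python3 -m inch '[{"x":0,"y":-0.1,"z":0,"roll":0},{"x":0,"y":-0.1,"z":0,"roll":0},{"x":0,"y":0,"z":0,"roll":0}]'; done
```

```text
time_s: 19.35
ee_pos: [584.6, 211.8, 105.0]
eef_rot: [180.0, 0.1, 9.9]
wrist_force: [-0.5, -1.2, -0.3]
width: 21.7
time_s: 19.73
ee_pos: [584.3, 212.8, 105.0]
eef_rot: [179.9, 0.2, 9.8]
wrist_force: [-0.2, -4.4, 1.1]
width: 21.5
```

```bash
python3 -m inch '[{"x":0,"y":-0.1,"z":0,"roll":0},{"x":0,"y":0,"z":0,"roll":0},{"x":0,"y":0,"z":0,"roll":0}]'; python3 -m inch '[{"x":0,"y":0.2,"z":0,"roll":0},{"x":0,"y":0.1,"z":0,"roll":0},{"x":0,"y":0,"z":0,"roll":0}]' 0.36
```

```text
time_s: 20.1
ee_pos: [584.3, 213.0, 104.9]
eef_rot: [179.8, 0.2, 9.8]
wrist_force: [-1.0, -5.7, 1.5]
width: 21.3
time_s: 20.48
ee_pos: [584.6, 212.7, 105.1]
eef_rot: [-180.0, 0.1, 9.9]
wrist_force: [-0.4, -0.2, -0.8]
width: 30.8
```

```bash
python3 -m inch '[{"x":0,"y":0,"z":-2,"roll":0},{"x":0,"y":0,"z":-3,"roll":0},{"x":0,"y":0,"z":-5,"roll":0},{"x":0,"y":0,"z":-5,"roll":0},{"x":-2,"y":0,"z":0,"roll":0},{"x":-4,"y":0,"z":0,"roll":0},{"x":0,"y":0,"z":0,"roll":0},{"x":0,"y":0,"z":0,"roll":0}]'; python3 look.py w13; python3 - <<'E'
from pts import *
z=np.load("w13.npz")
X,H,ok,cm=cloud("wrist","w13")
L=(X[...,:2]-o)@Rw.T;Z=X[...,2]
red=((H[...,0]<8)|(H[...,0]>172))&(H[...,1]>150)&ok
yel=(H[...,0]>20)&(H[...,0]<35)&(H[...,1]>200)&(Z>68)&(Z<80)&(np.hypot(*(L-[60,0]).transpose(2,0,1))<80)
kn=(H[...,2]<60)&(Z>109)&(Z<116)&(np.hypot(*(L-[47,0]).transpose(2,0,1))<40)
dt=(H[...,0]>118)&(H[...,0]<145)&(H[...,1]>70)&(np.hypot(L[...,0],L[...,1])<65)&(Z<65)&(Z>40)
for nm,m in(("tab",red&(Z>92)&(Z<99)),("yel",yel),("knob",kn),("disc",dt)):
    l=L[m];print(nm,m.sum(),np.percentile(l,[2,98],0).round(1).tolist() if m.sum() else 0,np.median(Z[m]))
A=np.c_[X[...,:2][dt],np.ones(dt.sum())];s=np.linalg.lstsq(A,Z[dt],rcond=None)[0];print("tilt",np.hypot(*s[:2]))
for n in("top","scene"):
    p,d=eyes.snapshot(n);np.savez(n+"2.npz",p=p,d=d);cv2.imwrite(f"pics/{n}2.png",p[:,:,::-1])
E
```

```text
time_s: 21.48
ee_pos: [526.5, 202.3, 255.6]
eef_rot: [180.0, 0.0, 9.9]
wrist_force: [1.0, 0.3, -0.3]
width: 31.1
21.475 [526.50017533 202.29136481 255.55563263] [1.79986267e+02 4.02921649e-02 9.85365082e+00] 31.109734566956423 [ 1.03045793  0.27918182 -0.33315721] [ -17.9   29.1   -9.   100.8    5.7   50.6 -109.5]
tab 612 [[62.0, -126.7], [76.9, -105.1]] 95.22250914312676
yel 2133 [[40.7, -12.3], [106.8, 13.6]] 73.74047155530445
knob 289 [[40.0, -5.7], [52.6, 7.3]] 112.03241716560217
disc 9419 [[-52.7, -53.7], [52.2, 55.2]] 53.135148505141444
tilt 3.7205854660595646e-05
```

View pics/w13.png

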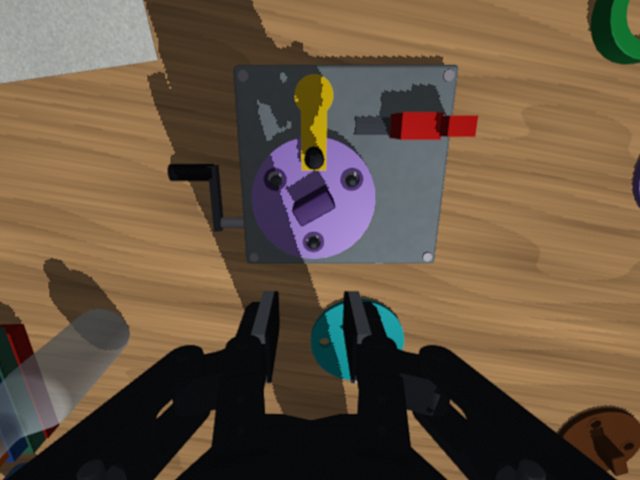

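View pics/top2.png

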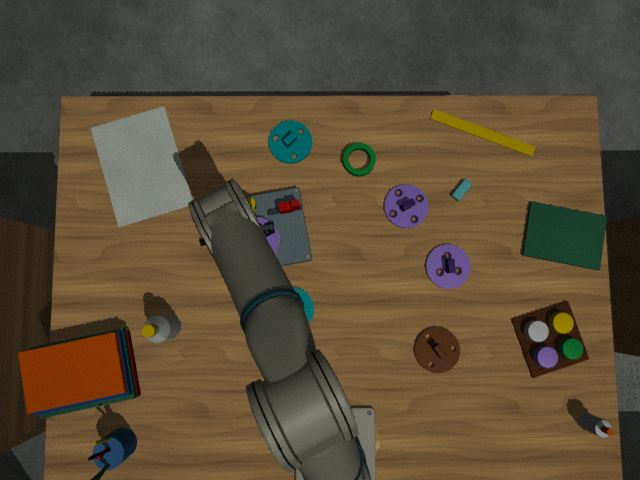

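The last views show the keeper along -x over the disc (knob in the winder frame at (46,1) against a nominal (47,0)). The disc top is at 53.1 mm with no tilt, all three studs are through, and the catch tab is back about 29 mm. The bottle (160,329), tape (359,159), eraser (461,190), disc_b (406,206) and disc_c (448,266) are unmoved, and the gripper is clear.

```bash
python3 -c "
from plant import job
print(job.hand_in())"
```

```text
the job is handed in; nothing more can be done
None
```

The job is done and was handed in at about 21.6 s on the robot's clock. I seated disc_a, the three-hole disc of the wide circle, on the three studs. Then I drew the red catch back and swung the yellow keeper arm over the disc to its end stop.

The last checks before hand-in:
- **Disc:** its top is at 53.1 mm, against 53 for a full seat, with no measurable tilt and all three studs through their holes. Right after seating, its centre was within about 1.5 mm of the seat, which is within the measuring error.
- **Keeper arm:** it points along the winder's -x, with the knob within about 1 mm of its closed position. The push force rose to about 6 N as it met the stop.
- **Catch:** it is drawn back about 29 mm.
- **Other things:** in the top view the other two discs, the bottle, the tape roll and the eraser look unmoved.
- **Robot:** it stands clear of everything.

No check failed. My first move commands were refused for missing fields before the arm moved. Position readings jittered by 1–2 mm, and the top and wrist cameras differed by up to 2 mm, so I aligned the disc to the studs within a single wrist picture.

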